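# Lift the round mirror cast out of its mould

## Task

The round plaster cast has set: lift it by its knob out of its mould and set it down, knob up, on the empty drying rack, wholly on the slats with nothing overhanging. Set it down gently rather than dropping it, let go, and leave the square cast in its mould and the round cast already drying on the other rack where they are.

Things in the scene. Friction and masses are not known exactly. Their poses are not given: they have to be found in the camera images.
- cast_round: Round plaster cast still in its mould: off-white disc 92 mm across, 12 mm thick; a central knob 28 mm across rises to 40 mm above the underside. Origin: centre of the underside; z up. About 120 g. Lies loose, knob up, in the round cavity (100 mm wide, 14 mm deep) of a fixed grey mould in a plywood frame, 140 mm square, 30 mm high; the disc lies 2 mm below the mould's top, only the knob stands out.
- rack_empty: The empty drying rack: fixed, square, pale wooden slats, 160 x 160 mm, slat tops 20 mm above the table. Origin: centre of its underside, on the table; x across the slats, y along them, z up. An identical rack carries a cast. Moulds, racks and the small things among them are all lower than 80 mm.
- cast_square: The square plaster cast, still setting in its own mould (same mould block, square cavity): a plate 90 x 90 x 12 mm; a central knob 28 mm across rises to 40 mm above the underside. Origin: centre of the plate's underside; z up. Leave it where it is.
- cast_dry: An earlier round cast, same shape and size as the one in the round mould, drying knob up on the other rack. Origin: centre of the disc's underside; z up. Leave it where it is.
Mind the look-alikes: they are no part of the job. What is shaped like the cast_round but orange or pink is not meant.

How it is judged:
On the way:
1. the round cast has been lifted clear of its mould in the gripper (height (world z) of cast_round above 0.045 m and contact force between the fingers and cast_round above 0.5 N), for 0.2 s.
At the end, for the whole second after the job is handed in: The cast lies at rest on the empty rack's slats, knob up, flat within 10 degrees, its centre within 35 mm of the rack's centre along each of the rack's axes (wholly on the slats). The square cast and the earlier round cast are within 20 mm of where they were (x of cast_round in the frame of rack_empty between -0.035 and 0.035 m and y of cast_round in the frame of rack_empty between -0.035 and 0.035 m and z of cast_round in the frame of rack_empty between 0.016 and 0.025 m and angle between cast_round's own z axis and vertical below 0.17 rad and linear speed of cast_round below 0.02 m/s and distance of each of cast_square, cast_dry from where it was at the start of the episode below 0.02 m); the robot touches nothing.
It fails at once if the round cast is dropped: it moves faster than 0.6 m/s while out of the fingers (a fall of about 18 mm) (contact force between the fingers and cast_round below 0.05 N and linear speed of cast_round above 0.6 m/s).
It fails at once if the square cast or the earlier round cast is moved by more than 20 mm (distance of any of cast_square, cast_dry from where it was at the start of the episode above 0.02 m).
It also fails if it takes over 38 s, if anything falls off the work surface, if the arm or the gripper's body presses on something with over 40 N, if the wrist force passes 120 N, or if a joint passes its speed limit or range.

## Robot

A 6-joint arm with a two-finger parallel gripper is mounted at the origin on the work surface. World frame = base frame: x ahead of the robot, y to its left, z up, the work surface at z = 0. Lengths are in m, angles in rad, forces in N, time in s.
With the tool pointing down it reaches from about 0.25 to 0.775 m from the base axis. Payload 8.9 kg.
Tool frame: the origin (TCP) lies on the centre line of the jaws, within the pads' length; the fingertips stand 14 mm ahead of it and the grasp point (between the pads) lies 5 mm behind it; z points along the fingers, y is the line along which they close (so a half turn about z gives the same grasp; the last joint's range is limited). The gripper opens to 85 mm and grips with 20 to 120 N. Pads are 22 mm wide; open, the fingers measure 114 mm over their backs; the gripper's body (76 mm by 85 mm) begins 54 mm behind the grasp point. The pads swing forward as they close: fully open they stand 13 mm farther back than shut.
Start: joints at [-1.421, 0.291, -0.153, 1.127, 0, 1.431], TCP at [0.15, -0.503, 0.245] pointing down, gripper open.
Joint ranges: [-2.52, 2.52], [-0.91, 1.74], [-1.3, 1.37], [-1.96, 2.02], [-1.52, 1.47], [-3.14, 3.14]. Speed limits (rad/s): [2.22, 2.22, 2.79, 3.14, 3.14, 3.14].

## Interface

Orientations are given as a unit quaternion [w, x, y, z].
In Python, from cell import manip gives the robot as it stands. The module is installed in compiled form; this text tells all that it offers.
- The arm moves only by the tool arm_command, never from a script. Its arguments are lists of equal length, an entry for each row: "fingers": the opening, from 0 (shut) to 1 (fully open); "offset": the shift along the tool's x, y, z in mm, a list of three; "delta_rot": the turn, a rotation vector about the tool's x, y, z in rad, a list of three. In form: {"fingers": [fingers, ...], "offset": [[x, y, z], ...], "delta_rot": [[rx, ry, rz], ...]}. A call has 1 to 12 rows; each row is the pose to reach, as a shift and turn from the pose commanded when the call began, along the tool's axes at that moment; what a row does not reach only later rows make up. A row lasts 1/10 s, in which the tool goes at most 50 mm and 8.59 degrees, less where a joint would pass 70% of its speed; a pose out of reach is approached as far as the arm can. A call with a gripper value outside its range is refused whole. The fingers move at their own pace and stop on an object; "force" is the grip in N (left out, the last holds). Time passes only in rows, so rows that repeat a pose let the fingers close. It gives the time, the measured TCP pose, the force, the opening and the grip force at its end, in the units of the state.
- manip.get_obs(): the state, without advancing time (a new reading comes with each control period).
- manip.snapshot(name): name is "scene" or "top"; returns (picture, depth): 400x640x3 uint8, red, green, blue; 400x640 float32, m along the optical axis (not along the pixel's ray), 0 where there is no reading.
- manip.calibration(name): a dict with "fx", "fy", "cx", "cy" (pixels), "rvec" (rotation vector, rad) and "tvec" (3), from world to camera coordinates, as OpenCV has them. Camera axes: x right, y down, z forward; pixel columns grow to the right and rows downward; lengths in m; the calibration is good to about 2 mm. A picture is of the moment at which its call begins. calibration takes no time and is no camera call.
- manip.finish_job(): hands the job in; it is judged then, once.
The state is a dict: "time_s": time; "joint_positions": joint angles; "joint_velocities": joint speeds; "joint_torque": joint torques, N m; "eef_pos": TCP position; "orientation": TCP orientation; "contact_force": force on the tool from outside, world axes, zero at the start; "ft_torque": the same for the moment, N m; "gripper_width": opening from 0.0 (shut) to 1.0 (fully open); "finger_force": force on a finger pad.
Only numpy, scipy, OpenCV 4.12 (cv2) and the standard library are available. Lean on these libraries where they do the work, as an engineer would, in place of code of your own. Each camera call takes 0.05 s, during which the arm holds its last target. There are 200 camera calls.

## Working session

There is one attempt and no reset: what is moved stays moved. The work goes in short steps, Python scripts to look and compute and a tool call to move; the robot and the scene stay as the last step left them, time stands still between calls to the robot, and variables do not carry over. Pictures are saved under pics/ and viewed, at most 10 in all, crops included, and the job is handed in when it is done.

Besides the shell and the picture viewer there is one more tool, called in YAML: its name, and indented under it one key for each argument. arm_command: Moves the arm, as the interface text tells. Its arguments: {"type":"object","properties":{"fingers":{"type":"array","items":{"type":"number"}},"offset":{"type":"array","items":{"type":"array","items":{"type":"number"}}},"delta_rot":{"type":"array","items":{"type":"array","items":{"type":"number"}}},"force":{"type":"number"}},"required":["fingers","offset","delta_rot"]}

```bash
mkdir -p pics; python3 - <<'E'
from cell import manip
import cv2,numpy as np
for n in("scene","top"):
    p,d=manip.snapshot(n); cv2.imwrite(f"pics/{n}0.png",p[:,:,::-1]); np.savez(f"{n}0.npz",p=p,d=d); print(n,manip.calibration(n))
o=manip.get_obs(); print(o["time_s"],o["eef_pos"],o["orientation"],o["gripper_width"])
E
```

```text
scene {'fx': 406.7436690523468, 'fy': 406.7436690523468, 'cx': 316.33705038286683, 'cy': 198.63927306312956, 'rvec': array([ 2.28001127,  0.83351245, -0.33417085]), 'tvec': array([-0.37015763, -0.19742284,  1.36687889])}
top {'fx': 374.7030705777933, 'fy': 374.7030705777933, 'cx': 316.1488757117971, 'cy': 196.52017911860077, 'rvec': array([ 2.13039654, -2.19052694,  0.0748181 ]), 'tvec': array([0.0310223 , 0.50054047, 0.94418332])}
0.1 [ 0.14947468 -0.50290333  0.24478562] [-5.84198766e-04  9.89592019e-01  1.43900293e-01  1.14171903e-05] 1.0017151752772584
```

View pics/top0.png

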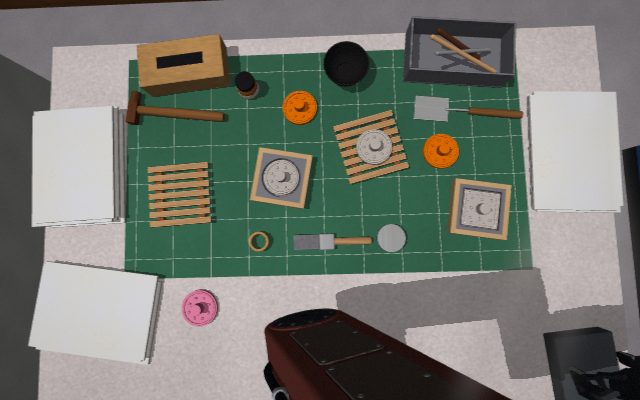

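View pics/scene0.png

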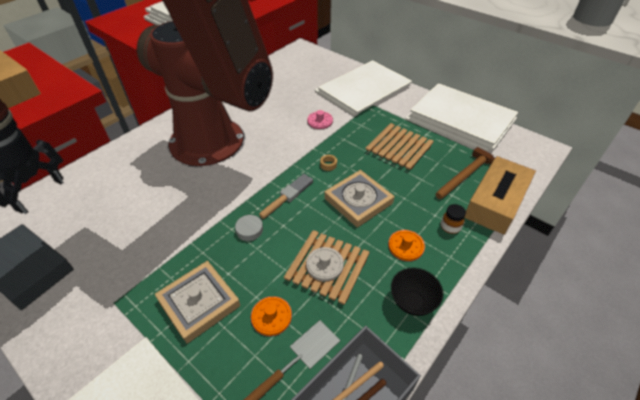

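The top view shows the round cast in its mould at about (282,177), the empty rack at (181,195), the dry cast at (374,146) and the square cast at (482,209). The pieces that don't count are the orange ones at (300,107) and (441,151) and the pink one at (200,307). The scene view agrees, with the round mould at (359,195) and the empty rack at (399,146).

```bash
cat > h.py <<'E'
from cell import manip
import cv2,numpy as np
def cam(n):
    c=manip.calibration(n); R=cv2.Rodrigues(c["rvec"])[0]; K=np.array([[c["fx"],0,c["cx"]],[0,c["fy"],c["cy"]],[0,0,1]]); return K,R,np.array(c["tvec"])
def ray(n,uv,z):
    K,R,t=cam(n); d=R.T@np.linalg.inv(K)@np.array([*uv,1.]); o=-R.T@t; return o+d*(z-o[2])/d[2]
def cloud(n,d):
    K,R,t=cam(n); v,u=np.mgrid[:400,:640]; P=np.stack([u,v,np.ones_like(u)],-1)@np.linalg.inv(K).T*d[...,None]; return (P-t)@R
E
python3 - <<'E'
from h import *
for n,m,r in(("top",(282,177),(181,195)),("scene",(359,195),(399,146))):
    f=np.load(n+"0.npz");p,d=f["p"],f["d"];X=cloud(n,d);v,u=np.mgrid[:400,:640]
    hsv=cv2.cvtColor(p,cv2.COLOR_RGB2HSV)
    a=np.hypot(u-m[0],v-m[1])
    k=(a<20)&(X[...,2]>.045)&(d>0); print(n,"knob",k.sum(),X[k].mean(0),X[k][:,2].max(),"extent",np.ptp(X[k],0), "minmax mid",(X[k].max(0)+X[k].min(0))/2)
    # wood masks
    wood=((hsv[...,0]>8)&(hsv[...,0]<25)&(hsv[...,1]>60)&(hsv[...,2]>110)).astype(np.uint8)
    for nm,c,z,R in(("mould",m,.03,48),("rack",r,.02,48)):
        w=wood*(np.hypot(u-c[0],v-c[1])<R)*(X[...,2]>.012)*(X[...,2]<.04)
        vu=np.argwhere(w)[:,::-1]
        pts=np.array([ray(n,q,z)[:2] for q in vu]); h=X[w>0][:,2]
        print(n,nm,len(pts),cv2.minAreaRect((pts*1000).astype(np.float32)),"z med",np.median(h),np.percentile(h,95))
    cv2.imwrite(f"pics/{n}_crop.png",cv2.resize(p[130:240,130:330] if n=="top" else p[100:250,280:460],None,fx=4,fy=4,interpolation=cv2.INTER_CUBIC)[:600,:800,::-1])
E
```

```text
top knob 100 [0.55380723 0.10629909 0.05560454] 0.061325112107420025 extent [0.02784437 0.02565717 0.01566357] minmax mid [0.55452984 0.10612239 0.05349333]
top mould 923 ((553.3907470703125, 106.31753540039062), (140.08541870117188, 140.37109375), 79.22396087646484) z med 0.030304497946641168 0.03317865865307045Traceback (most recent call last):
  File "<stdin>", line 12, in <module>
  File "h.py", line 6, in ray
    K,R,t=cam(n); d=R.T@np.linalg.inv(K)@np.array([*uv,1.]); o=-R.T@t; return o+d*(z-o[2])/d[2]
          ~~~^^^
  File "h.py", line 4, in cam
    c=manip.calibration(n); R=cv2.Rodrigues(c["rvec"])[0]; K=np.array([[c["fx"],0,c["cx"]],[0,c["fy"],c["cy"]],[0,0,1]]); return K,R,np.array(c["tvec"])
ValueError: time passes only in moves, steps and waits
```

```bash
sed -i 's/^def cam/from functools import lru_cache\n@lru_cache\ndef cam/' h.py
python3 - <<'E'
from h import *
for n,m,r in(("top",(282,177),(181,195)),("scene",(359,195),(399,146))):
    f=np.load(n+"0.npz");p,d=f["p"],f["d"];X=cloud(n,d);v,u=np.mgrid[:400,:640]
    hsv=cv2.cvtColor(p,cv2.COLOR_RGB2HSV)
    a=np.hypot(u-m[0],v-m[1])
    k=(a<20)&(X[...,2]>.045)&(d>0); print(n,"knob",k.sum(),X[k].mean(0),np.median(X[k][:,2]),"mid",(X[k].max(0)+X[k].min(0))/2)
    wood=((hsv[...,0]>8)&(hsv[...,0]<25)&(hsv[...,1]>60)&(hsv[...,2]>110)).astype(np.uint8)
    for nm,c,z,R in(("mould",m,.03,48),("rack",r,.02,46)):
        w=wood*(np.hypot(u-c[0],v-c[1])<R)*(X[...,2]>.012)*(X[...,2]<.04)
        vu=np.argwhere(w)[:,::-1]
        pts=np.array([ray(n,q,z)[:2] for q in vu]); h=X[w>0][:,2]
        print(n,nm,len(pts),cv2.minAreaRect((pts*1000).astype(np.float32)),"z med",np.median(h))
    cv2.imwrite(f"pics/{n}_crop.png",cv2.resize(p[130:240,130:330] if n=="top" else p[100:250,280:460],None,fx=4,fy=4,interpolation=cv2.INTER_CUBIC)[:600,:800,::-1])
o=manip.get_obs(); R=cv2.Rodrigues  # tool axes
from scipy.spatial.transform import Rotation as Ro
q=o["orientation"]; print(Ro.from_quat([*q[1:],q[0]]).as_matrix().round(4),o["eef_pos"],o["time_s"])
E
```

```text
top knob 100 [0.55380723 0.10629909 0.05560454] 0.055887642641779936 mid [0.55452984 0.10612239 0.05349333]
top mould 923 ((553.3907470703125, 106.31753540039062), (140.08541870117188, 140.37109375), 79.22396087646484) z med 0.030304497946641168
top rack 2524 ((518.77392578125, 377.278564453125), (159.07398986816406, 159.29934692382812), 3.2644288539886475) z med 0.02013395337524128
scene knob 71 [0.55543267 0.10582044 0.0521373 ] 0.05294528292862599 mid [0.55531788 0.1085277  0.05054927]
scene mould 805 ((527.390869140625, 144.86282348632812), (204.7535400390625, 295.7911376953125), 42.49138641357422) z med 0.02647017222481543
scene rack 1314 ((524.3726806640625, 311.68560791015625), (161.10409545898438, 285.0980224609375), 2.9544851779937744) z med 0.017002124149520098
[[ 9.586e-01  2.848e-01 -1.000e-04]
 [ 2.848e-01 -9.586e-01  1.200e-03]
 [ 2.000e-04 -1.200e-03 -1.000e+00]] [ 0.14947468 -0.50290333  0.24478562] 0.1
```

View pics/top_crop.png

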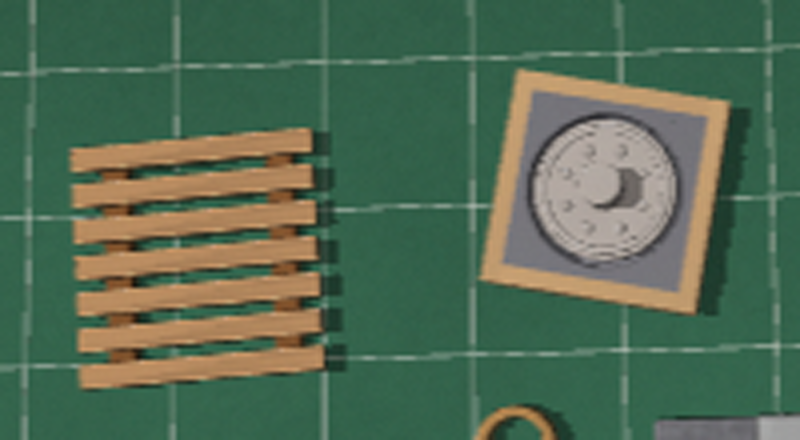

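The measurements hold up. The knob is at (0.554, 0.106) with its top at 0.056, the mould side measures 140 mm, and the rack centre is (0.519, 0.377) with 159 mm sides and slat tops at 0.020. Next I move above the knob and turn the wrist to keep joint 6 in range.

arm_command:
  fingers: [0.7,0.7,0.7,0.7,0.7,0.7,0.7,0.7,0.7,0.7,0.7,0.7]
  offset:
    - [35,-29,5]
    - [70,-59,10]
    - [105,-88,15]
    - [140,-117,20]
    - [175,-147,25]
    - [210,-176,30]
    - [246,-205,35]
    - [281,-235,40]
    - [316,-264,45]
    - [351,-293,50]
    - [386,-322,55]
    - [421,-352,60]
  delta_rot:
    - [0,0,-0.08]
    - [0,0,-0.16]
    - [0,0,-0.24]
    - [0,0,-0.32]
    - [0,0,-0.4]
    - [0,0,-0.48]
    - [0,0,-0.56]
    - [0,0,-0.64]
    - [0,0,-0.72]
    - [0,0,-0.8]
    - [0,0,-0.9]
    - [0,0,-1.0]

```text
time_s: 1.3
eef_pos: [0.4535, -0.0441, 0.185]
orientation: [0.0, 0.798, 0.602, -0.0]
contact_force: [0.4, -1.0, 0.9]
gripper_width: 0.698
finger_force: 0.0
```

```bash
cat > go.py <<'E'
import sys
from h import *
from scipy.spatial.transform import Rotation as Ro
o=manip.get_obs(); q=o["orientation"]; M=Ro.from_quat([*q[1:],q[0]]).as_matrix()
print(o["time_s"],np.round(o["eef_pos"],4),"toolz",M[:,2].round(4),"q",np.round(o["joint_positions"],2),"grip",o["gripper_width"],o["finger_force"],np.round(o["contact_force"],1))
print("offset mm",(M.T@(np.array(list(map(float,sys.argv[1:4])))-o["eef_pos"])*1000).round(1))
E
python3 go.py 0.554 0.106 0.12
```

```text
1.3 [ 0.4535 -0.0441  0.185 ] toolz [ 0.e+00 -1.e-04 -1.e+00] q [-0.26  0.21 -0.43  0.93 -0.    1.59] grip 0.6977718677869317 0.0 [ 0.4 -1.   0.9]
offset mm [171.9  55.5  65. ]
```

arm_command:
  fingers: [0.7,0.7,0.7,0.7,0.7,0.7,0.7]
  offset:
    - [36,12,10]
    - [72,24,20]
    - [108,36,35]
    - [144,46,50]
    - [172,55.5,60]
    - [172,55.5,65]
    - [172,55.5,65]
  delta_rot:
    - [0,0,0]
    - [0,0,0]
    - [0,0,0]
    - [0,0,0]
    - [0,0,0]
    - [0,0,0]
    - [0,0,0]

```text
time_s: 2.0
eef_pos: [0.553, 0.1041, 0.1191]
orientation: [-0.001, 0.799, 0.601, -0.001]
contact_force: [0.0, -0.6, 0.5]
gripper_width: 0.704
finger_force: 0.0
```

```bash
python3 go.py 0.554 0.106 0.046; python3 - <<'E'
from h import *
a=manip.snapshot("top")[0][130:240,200:360]; b=manip.snapshot("scene")[0][100:250,280:480]
cv2.imwrite("pics/above.png",cv2.resize(b,None,fx=3,fy=3,interpolation=cv2.INTER_CUBIC)[:,:,::-1])
E
```

```text
2.0 [0.553  0.1041 0.1191] toolz [-2.6e-03 -4.0e-04 -1.0e+00] q [ 0.06  0.46 -0.25  0.86 -0.    1.91] grip 0.7036861663511778 0.0 [ 0.  -0.6  0.5]
offset mm [ 2.2  0.6 73. ]
```

View pics/above.png

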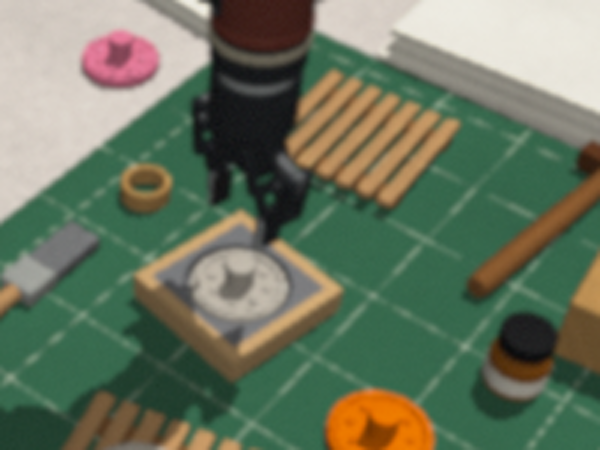

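The crop shows the open jaws at about (250,190), directly above the knob at (238,275), with nothing in the way. I'm descending.

arm_command:
  fingers: [0.7,0.7,0.7,0.7,0.7,0.7,0.7,0.7]
  offset:
    - [1,0,15]
    - [1,0.5,30]
    - [1,0.5,45]
    - [1,0.5,55]
    - [1,0.5,63]
    - [1,0.5,70]
    - [1,0.5,73]
    - [1,0.5,73]
  delta_rot:
    - [0,0,0]
    - [0,0,0]
    - [0,0,0]
    - [0,0,0]
    - [0,0,0]
    - [0,0,0]
    - [0,0,0]
    - [0,0,0]

```text
time_s: 2.9
eef_pos: [0.5546, 0.1046, 0.0472]
orientation: [-0.0, 0.799, 0.601, -0.0]
contact_force: [0.1, 0.0, 0.0]
gripper_width: 0.702
finger_force: 0.0
```

```bash
python3 go.py 0.554 0.106 0.046
```

```text
2.9 [0.5546 0.1046 0.0472] toolz [-4.e-04 -0.e+00 -1.e+00] q [ 0.06  0.55 -0.32  0.7  -0.    1.91] grip 0.7022134047670163 0.0 [0.1 0.  0. ]
offset mm [ 1.2 -1.   1.2]
```

Now I close gently while going down the last millimetre.

arm_command:
  fingers: [0.5,0.4,0.3,0.2,0.1,0.1,0.1,0.1,0.1,0.1]
  offset:
    - [1,-1,1]
    - [1,-1,1]
    - [1,-1,1]
    - [1,-1,1]
    - [1,-1,1]
    - [1,-1,1]
    - [1,-1,1]
    - [1,-1,1]
    - [1,-1,1]
    - [1,-1,1]
  delta_rot:
    - [0,0,0]
    - [0,0,0]
    - [0,0,0]
    - [0,0,0]
    - [0,0,0]
    - [0,0,0]
    - [0,0,0]
    - [0,0,0]
    - [0,0,0]
    - [0,0,0]
  force: 40

```text
time_s: 3.9
eef_pos: [0.5542, 0.106, 0.0468]
orientation: [0.0, 0.799, 0.601, 0.0]
contact_force: [-1.5, 0.3, 5.3]
gripper_width: 0.316
finger_force: 39.5
```

```bash
python3 go.py 0.554 0.106 0.046
```

```text
3.9 [0.5542 0.106  0.0468] toolz [ 5.e-04  2.e-04 -1.e+00] q [ 0.06  0.55 -0.32  0.7   0.    1.91] grip 0.3159378819745158 39.485507011413574 [-1.5  0.3  5.3]
offset mm [-0.1 -0.2  0.8]
```

It is gripped: the opening of about 27 mm matches the 28 mm knob, at 39.5 N. I'm lifting slowly, straight up.

arm_command:
  fingers: [0.1,0.1,0.1,0.1,0.1,0.1,0.1,0.1,0.1,0.1]
  offset:
    - [0,0,-3]
    - [0,0,-8]
    - [0,0,-14]
    - [0,0,-22]
    - [0,0,-32]
    - [0,0,-44]
    - [0,0,-56]
    - [0,0,-66]
    - [0,0,-70]
    - [0,0,-70]
  delta_rot:
    - [0,0,0]
    - [0,0,0]
    - [0,0,0]
    - [0,0,0]
    - [0,0,0]
    - [0,0,0]
    - [0,0,0]
    - [0,0,0]
    - [0,0,0]
    - [0,0,0]

```text
time_s: 4.9
eef_pos: [0.5545, 0.1059, 0.1171]
orientation: [0.0, 0.799, 0.601, 0.001]
contact_force: [-0.7, -0.3, -1.2]
gripper_width: 0.318
finger_force: 39.4
```

```bash
python3 go.py 0.519 0.377 0.12; python3 - <<'E'
from h import *
b=manip.snapshot("scene")[0][70:270,270:490]
cv2.imwrite("pics/lift.png",cv2.resize(b,None,fx=3,fy=3,interpolation=cv2.INTER_CUBIC)[:600,:,::-1])
E
```

```text
4.9 [0.5545 0.1059 0.1171] toolz [ 0.0012  0.     -1.    ] q [ 0.06  0.47 -0.25  0.86 -0.    1.91] grip 0.3180901256220752 39.42007005214691 [-0.7 -0.3 -1.2]
offset mm [ 250.5 -109.5   -3. ]
```

View pics/lift.png

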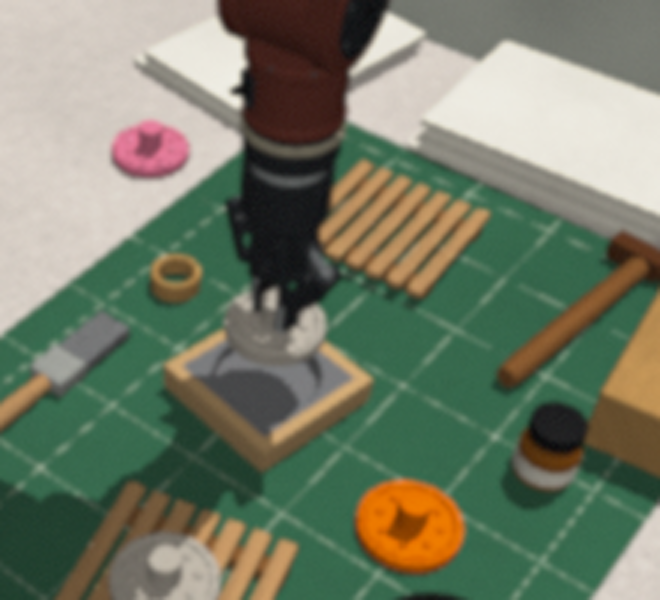

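The cast hangs in the jaws at about (277,325), roughly level and clear of its mould. I'm carrying it to the rack at (405,225).

arm_command:
  fingers: [0.1,0.1,0.1,0.1,0.1,0.1,0.1,0.1,0.1,0.1,0.1,0.1]
  offset:
    - [10,-4,-3]
    - [30,-13,-3]
    - [58,-25,-3]
    - [88,-38,-3]
    - [118,-52,-3]
    - [148,-65,-3]
    - [178,-78,-3]
    - [206,-90,-3]
    - [230,-100,-3]
    - [244,-107,-3]
    - [250.5,-109.5,-3]
    - [250.5,-109.5,-3]
  delta_rot:
    - [0,0,0]
    - [0,0,0]
    - [0,0,0]
    - [0,0,0]
    - [0,0,0]
    - [0,0,0]
    - [0,0,0]
    - [0,0,0]
    - [0,0,0]
    - [0,0,0]
    - [0,0,0]
    - [0,0,0]

```text
time_s: 6.15
eef_pos: [0.5183, 0.3773, 0.119]
orientation: [0.0, 0.799, 0.601, -0.0]
contact_force: [0.1, -0.7, -0.9]
gripper_width: 0.312
finger_force: 39.4
```

```bash
python3 go.py 0.519 0.377 0.051; python3 - <<'E'
from h import *
p,d=manip.snapshot("scene"); X=cloud("scene",d); hsv=cv2.cvtColor(p,cv2.COLOR_RGB2HSV)
m=(d>0)&(hsv[...,1]<50)&(hsv[...,2]>110)&(np.hypot(X[...,0]-.519,X[...,1]-.377)<.055)&(X[...,2]>.06)&(X[...,2]<.115)
P=X[m]; A=np.c_[P[:,:2]-[.519,.377],np.ones(len(P))]; c=np.linalg.lstsq(A,P[:,2],rcond=None)[0]
print(m.sum(),"plane slope,height",c,P.min(0),P.max(0))
cv2.imwrite("pics/over.png",cv2.resize(p[40:220,320:500],None,fx=3,fy=3,interpolation=cv2.INTER_CUBIC)[:,:,::-1])
E
```

```text
6.15 [0.5183 0.3773 0.119 ] toolz [-4.e-04 -4.e-04 -1.e+00] q [ 0.52  0.6  -0.01  0.96 -0.    2.37] grip 0.31205809543713786 39.42720115184784 [ 0.1 -0.7 -0.9]
offset mm [-0.1  0.8 68. ]
204 plane slope,height [-0.01490251 -0.00700023  0.09803933] [0.47484159 0.33488827 0.09086149] [0.56493726 0.42306183 0.10987369]
```

View pics/over.png

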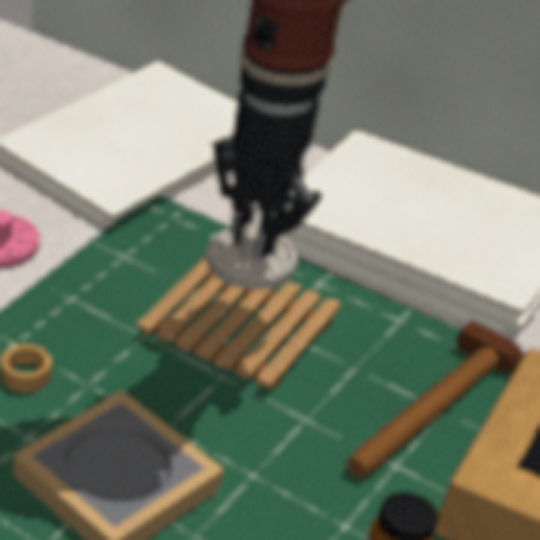

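The picture shows the cast level at about (252,255), above the rack. The depth readings put its disc centre at (0.520, 0.379), within a few mm of the rack centre. I'm lowering it, slowly at the end.

arm_command:
  fingers: [0.1,0.1,0.1,0.1,0.1,0.1,0.1,0.1,0.1,0.1,0.1,0.1]
  offset:
    - [0,0,5]
    - [0,0,15]
    - [0,0,26]
    - [0,0,37]
    - [0,0,47]
    - [0,0,54]
    - [0,0,59]
    - [0,0,62]
    - [0,0,64]
    - [0,0,66]
    - [0,0,67]
    - [0,0,67]
  delta_rot:
    - [0,0,0]
    - [0,0,0]
    - [0,0,0]
    - [0,0,0]
    - [0,0,0]
    - [0,0,0]
    - [0,0,0]
    - [0,0,0]
    - [0,0,0]
    - [0,0,0]
    - [0,0,0]
    - [0,0,0]

```text
time_s: 7.4
eef_pos: [0.5187, 0.377, 0.0524]
orientation: [-0.0, 0.799, 0.601, 0.0]
contact_force: [-0.5, 0.7, -0.9]
gripper_width: 0.312
finger_force: 39.4
```

arm_command:
  fingers: [0.1,0.1,0.1,0.1,0.1]
  offset:
    - [0,0,0.5]
    - [0,0,1]
    - [0,0,1.5]
    - [0,0,2]
    - [0,0,2]
  delta_rot:
    - [0,0,0]
    - [0,0,0]
    - [0,0,0]
    - [0,0,0]
    - [0,0,0]

```text
time_s: 7.9
eef_pos: [0.5187, 0.377, 0.0508]
orientation: [0.0, 0.799, 0.601, 0.0]
contact_force: [-1.1, -1.5, 3.7]
gripper_width: 0.309
finger_force: 39.8
```

The upward force shows the cast is on the slats. I let go, then rise straight up.

arm_command:
  fingers: [0.34,0.38,0.45,0.55,0.65,0.7,0.7,0.7,0.7]
  offset:
    - [0,0,0]
    - [0,0,0]
    - [0,0,0]
    - [0,0,0]
    - [0,0,0]
    - [0,0,0]
    - [0,0,0]
    - [0,0,0]
    - [0,0,-5]
  delta_rot:
    - [0,0,0]
    - [0,0,0]
    - [0,0,0]
    - [0,0,0]
    - [0,0,0]
    - [0,0,0]
    - [0,0,0]
    - [0,0,0]
    - [0,0,0]

```text
time_s: 8.8
eef_pos: [0.5182, 0.3767, 0.0549]
orientation: [-0.0, 0.799, 0.601, -0.001]
contact_force: [0.4, 0.1, -0.2]
gripper_width: 0.702
finger_force: 0.0
```

arm_command:
  fingers: [0.7,0.7,0.7,0.7,0.7,0.7,0.7,0.7,0.7,0.7,0.7]
  offset:
    - [0,0,-8]
    - [0,0,-18]
    - [0,0,-30]
    - [0,0,-45]
    - [0,0,-65]
    - [0,0,-85]
    - [0,0,-105]
    - [0,0,-125]
    - [0,0,-140]
    - [0,0,-150]
    - [0,0,-150]
  delta_rot:
    - [0,0,0]
    - [0,0,0]
    - [0,0,0]
    - [0,0,0]
    - [0,0,0]
    - [0,0,0]
    - [0,0,0]
    - [0,0,0]
    - [0,0,0]
    - [0,0,0]
    - [0,0,0]

```text
time_s: 9.9
eef_pos: [0.5193, 0.3774, 0.2073]
orientation: [0.0, 0.799, 0.601, 0.001]
contact_force: [0.1, 0.6, -0.3]
gripper_width: 0.702
finger_force: 0.0
```

```bash
python3 go.py 0.519 0.377 0.2; python3 - <<'E'
from h import *
p,d=manip.snapshot("scene"); X=cloud("scene",d); hsv=cv2.cvtColor(p,cv2.COLOR_RGB2HSV)
m=(d>0)&(hsv[...,1]<50)&(hsv[...,2]>110)&(np.hypot(X[...,0]-.519,X[...,1]-.377)<.07)&(X[...,2]>.022)&(X[...,2]<.07)
P=X[m]; P=P[P[:,2]<.042]; c=np.linalg.lstsq(np.c_[P[:,:2]-[.519,.377],np.ones(len(P))],P[:,2],rcond=None)[0]
print(len(P),"plane",c,"mid",(P.min(0)+P.max(0))/2,np.ptp(P,0))
cv2.imwrite("pics/end.png",cv2.resize(p[40:340,150:500],None,fx=2,fy=2,interpolation=cv2.INTER_CUBIC)[:,:,::-1])
E
```

```text
9.9 [0.5193 0.3774 0.2073] toolz [ 0.0026  0.0015 -1.    ] q [0.51 0.53 0.12 1.15 0.   2.37] grip 0.7023752968311204 0.0 [ 0.1  0.6 -0.3]
offset mm [-0.5 -0.2  7.3]
328 plane [-0.00620027  0.00817849  0.02955345] mid [0.52066367 0.37719001 0.03207709] [0.08775097 0.09078516 0.01977961]
```

View pics/end.png

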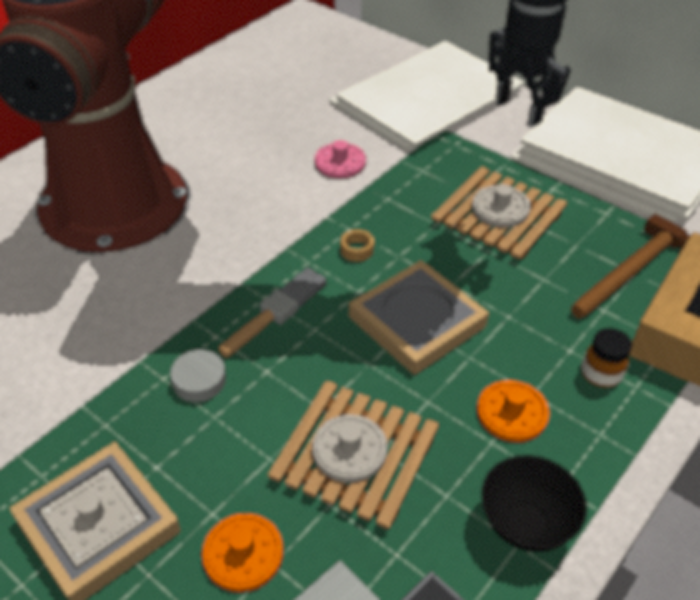

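The cast lies flat with its knob up in the middle of the rack at (500,205), measured at (0.521, 0.377). The gripper is clear, and the dry cast at (350,447) and the square cast at (92,515) haven't moved.

```bash
python3 -c "
from cell import manip
print(manip.finish_job())"
```

```text
the job is handed in; nothing more can be done
None
```

The round cast is on the empty rack, knob up and level, about 2 mm from the rack's centre by the last camera measurement; I let go, the other two casts look unmoved, and the job is handed in at about 10 s (no verdict was returned).

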